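# Crimp a make-up brush in the ratchet press

### The arm

A 7-joint arm with a two-finger parallel gripper is mounted at the origin on the work surface. World frame = base frame: x ahead of the robot, y to its left, z up, the work surface at z = 0. Lengths are in m, angles in rad, forces in N, time in s.
With the tool pointing down it reaches from about 0.425 to 0.875 m from the base axis. Payload 4.7 kg.
Tool frame: the origin (TCP) lies midway between the tips of the shut fingers; the grasp point (between the pads) lies 19 mm behind it; z points along the fingers, y is the direction in which the jaws open and shut (so a half turn about z gives the same grasp; the last joint's range is limited). The gripper opens to 87 mm and grips with 3 to 60 N. Pads are 19 mm wide; open, the fingers measure 117 mm over their backs; the gripper's body (75 mm by 190 mm) begins 51 mm behind the grasp point.
Start: joints at [-1.115, 0.321, -0.07, 1.45, 0.023, 1.371, -0.057], TCP at [0.278, 0.588, 0.223] pointing down, gripper open.
Joint ranges: [-2.86, 2.86], [-0.3, 2.09], [-1.38, 1.24], [0.06, 2.45], [-1.56, 4.7], [0.09, 2.05], [-2.69, 2.69]. Speed limits (rad/s): [2.57, 2.57, 3.14, 3.14, 3.14, 3.14, 3.14].

### API

Orientations are given as a rotation vector (axis times angle).
In Python, from bench import monitor, eyes, order gives the robot as it stands. The module is installed in compiled form; this text tells all that it offers.
- The arm moves only by the shell command python3 -m pendant 'ROWS' [FORCE]. ROWS is JSON, a list of rows, each a list of 3 entries, a list of its own where there are three numbers: the turn, a rotation vector about the tool's x, y, z in degrees, then the shift along the tool's x, y, z in m, then the gripper command: -1 is fully open, 1 is shut, values between are in proportion. In form: [[[rx, ry, rz], [tx, ty, tz], hand], ...]. A call has 1 to 8 rows; each row shifts and turns the commanded pose from where the row before left it, along the tool's axes as they then stand; what a row does not reach is not made up. A row lasts 1/8 s, in which the tool goes at most 62.5 mm and 10.7 degrees, less where a joint would pass 70% of its speed; a pose out of reach is approached as far as the arm can. A call is refused whole if a number of a shift passes 0.0625 or a number of a turn 10.7, either way. A call with a gripper value outside its range is refused whole. The fingers move at their own pace and stop on an object; FORCE is the grip in N (left out, the last holds). Time passes only in rows, so rows that do not move let the fingers close. It gives the time, the measured TCP pose, the force and the opening at its end, in the units of the state.
- monitor.get_state(): the state, without advancing time (a new reading comes with each control period).
- eyes.get_image(name): name is "side" or "top"; returns a dict with "color" (384x512x3 uint8, red, green, blue), "range_z" (384x512 float32, m along the optical axis (not along the pixel's ray), 0 where there is no reading), "fx", "fy", "cx", "cy" (pixels), "world_to_cam" (4x4, takes a point from world to camera coordinates). Camera axes: x right, y up, looking along -z (the intrinsics and any distortion apply to the point x, -y, -z); pixel columns grow to the right and rows downward; lengths in m; the calibration is good to about 2 mm. A picture is of the moment at which its call begins.
- order.close_job(): hands the job in, once; it reports no verdict.
The state is a dict: "time": time; "joint_positions": joint angles; "qd": joint speeds; "joint_torque": joint torques, N m; "position": TCP position; "tool_rot": TCP orientation; "ft_force": force on the tool from outside, world axes, zero at the start; "torque": the same for the moment, N m; "grip_width": opening from 0.0 (shut) to 1.0 (fully open).
Only numpy, scipy, OpenCV 4.12 (cv2) and the standard library are available. Lean on these libraries where they do the work, as an engineer would, in place of code of your own. Each camera call takes 0.05 s, during which the arm holds its last target.

### The job

Two identical small lever presses stand on the bench of a brush shop; one has a make-up brush lying in its cradle. On that press, push the lever all the way down until the ratchet holds it in its last notch, let go of it, then press the release button behind the hinge and keep it down until the lever has sprung fully up again; then take the hand away. Leave the empty press alone and do not push the brush out of its cradle.

Things in the scene. Friction and masses are not known exactly. Their poses are not given: they have to be found in the camera images.
- press: The press with the brush in it: fixed grey base plate 235 x 90 mm. Origin on the bench right below the hinge; x points from lever side to button side, y along the hinge, z up. Hinge axis 80 mm above the origin, cheeks 96 mm high; brush cradle at x = -69 mm, 47 mm high; button housing at x = +88 mm, 44 mm square, 60 mm high. A bowl 30 mm high stands beside it.
- press_lever (a joint): Angle of that lever in rad: 0 = up at rest, 0.87 rad (50 degrees) above level; grows as it is pushed down; 0.84 = hard stop, nearly level. A spring lifts it, a ratchet holds it: first notch about 0.40, last notch about 0.78 (just before the stop, so push to the stop). Takes 3 to 10 N at the crossbar.
- press_bar (a point): Centre of the black crossbar at the lever's end: a round bar 20 mm thick and 76 mm long, parallel to the hinge, 140 mm from the hinge axis, on the press's -x side. It is about 187 mm above the bench at rest and 86 to 92 mm when down, moving on an arc about the hinge, 50 mm outwards.
- press_button (a joint): Travel of that release button in m: 0 = up, 0.010 = fully down. Pressing it draws the pawl clear: from about 6 mm on the lever springs up in well under a second. About 2 N to start, 5 N fully down. It dips by itself as the lever clicks past a notch. If let go early the lever may catch in the first notch.
- press_button_top (a point): Centre of the top face of the round black release button, 30 mm in diameter, 88 mm behind the hinge on the press's +x side, 78 mm above the bench; it is pressed straight down.
- brush: The loose make-up brush, 186 mm long and 12 mm thick, lying in the cradle parallel to the hinge. Origin in the middle of its bright metal ferrule, on its axis; y axis along the handle.
- spare_lever (a joint): Angle of the lever of the other, empty press, which is the same in build; 0 = up at rest.
Mind the look-alikes: they are no part of the job. Leave any green or turquoise look-alike of the brush alone.

How it is judged:
By the outcome, as a careful person would: the job done as asked, in the order asked, and still so for the second after the job is handed in, with the robot touching nothing.
It also fails if it takes over 42 s, if anything falls off the work surface, if the arm or the gripper's body presses on something with over 40 N, if the wrist force passes 120 N, or if a joint passes its speed limit or range.

## Working session

There is one attempt and no reset: what is moved stays moved. The work goes in short steps, Python scripts to look and compute and a shell command to move; the robot and the scene stay as the last step left them, time stands still between calls to the robot, and variables do not carry over. Pictures are saved under pics/ and viewed, and the job is handed in when it is done.

```bash
mkdir -p pics; python3 - <<'E'
from bench import monitor, eyes
import cv2, numpy as np
s=monitor.get_state(); print(s)
for n in("side","top"):
    d=eyes.get_image(n); cv2.imwrite(f"pics/{n}0.png",cv2.resize(d["color"][:,:,::-1],(768,576)))
    np.savez(f"{n}0.npz",**d); print(n,d["fx"],d["fy"],d["cx"],d["cy"],d["world_to_cam"].round(3).tolist(),d.keys())
E
```

```text
{'time': 0.0, 'joint_positions': array([-1.11487852,  0.32183292, -0.07009482,  1.45164537,  0.0226243 ,
        1.37076823, -0.05693023]), 'qd': array([-0.0005995 ,  0.00068686,  0.0004668 ,  0.00129008, -0.00113675,
       -0.00015837,  0.00109361]), 'joint_torque': array([-1.00877078e-04, -4.91287887e+01, -4.04167129e-01, -3.12531066e+01,
       -6.40514516e-02,  4.39105066e-02,  1.85176118e-04]), 'position': array([0.27774916, 0.58708296, 0.22147001]), 'tool_rot': array([-6.88288286e-01, -3.06496338e+00,  2.89489185e-03]), 'ft_force': array([-0.07191737, -0.07768707, -0.5970132 ]), 'torque': array([ 0.00204301, -0.0285928 ,  0.02950457]), 'grip_width': 1.0049536996982826}
side 473.54329206440775 473.54329206440775 250.1636690453961 186.21005496443456 [[0.999, -0.031, -0.011, -0.45], [0.026, 0.555, 0.831, -0.062], [-0.02, -0.831, 0.556, -1.357], [0.0, 0.0, 0.0, 1.0]] dict_keys(['color', 'range_z', 'fx', 'fy', 'cx', 'cy', 'world_to_cam'])
top 348.24897021790264 348.24897021790264 247.46965585176582 195.83386930002564 [[0.014, -1.0, 0.028, -0.132], [0.991, 0.017, 0.13, -0.458], [-0.13, 0.026, 0.991, -0.938], [0.0, 0.0, 0.0, 1.0]] dict_keys(['color', 'range_z', 'fx', 'fy', 'cx', 'cy', 'world_to_cam'])
```

View pics/side0.png

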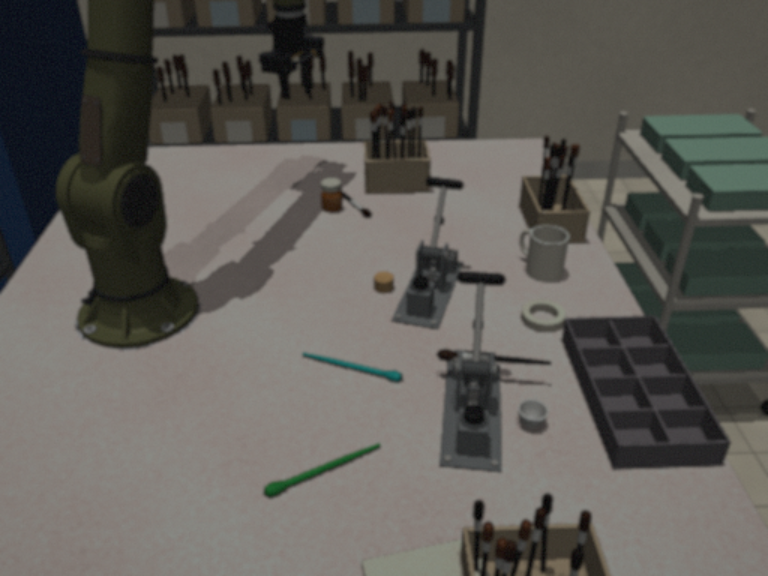

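View pics/top0.png

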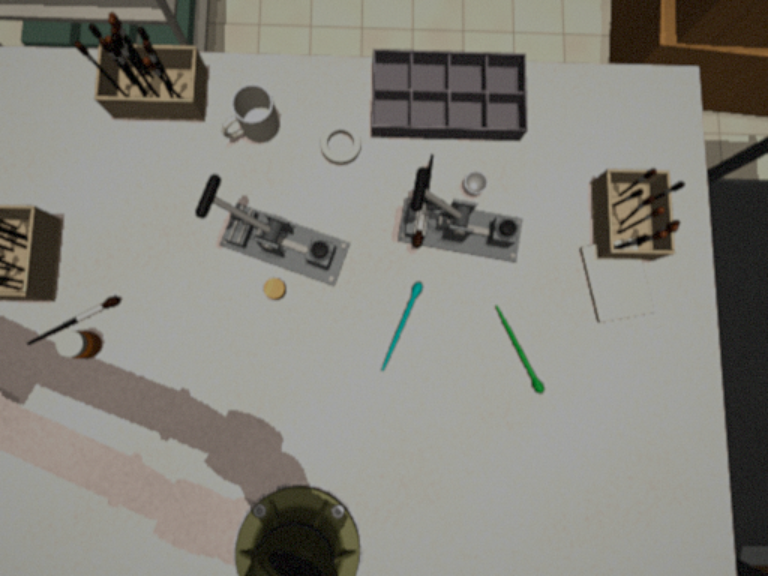

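The pressed-brush candidates are:
- **Right-hand press:** side view (473,410), top view (460,225). It has a dark brush across the cradle and a bowl beside it at (475,183).
- **Other press:** top view (285,240), side view (430,285). Its cradle looks empty.
- **Brush look-alikes:** turquoise at top (402,325), green at top (520,350), and a loose brush at top (75,320).

I choose the right-hand press and will check it in a crop.

```bash
cat > h.py <<'E'
import numpy as np, cv2
def load(n): return dict(np.load(n))
def world(d,u,v,z=None):
    """pixel (native) -> world by depth, or onto plane z"""
    T=np.linalg.inv(d["world_to_cam"]); 
    r=np.array([(u-d["cx"])/d["fx"],-(v-d["cy"])/d["fy"],-1.0])
    if z is None:
        k=float(d["range_z"][int(round(v)),int(round(u))]); 
        return T[:3,:3]@(r*k)+T[:3,3]
    w=T[:3,:3]@r; k=(z-T[2,3])/w[2]; return T[:3,3]+k*w
def cloud(d):
    v,u=np.mgrid[0:384,0:512]; k=d["range_z"]
    p=np.stack([(u-d["cx"])/d["fx"]*k,-(v-d["cy"])/d["fy"]*k,-k],-1)
    T=np.linalg.inv(d["world_to_cam"]); return p@T[:3,:3].T+T[:3,3]
def pix(d,p):
    c=d["world_to_cam"][:3,:3]@np.array(p)+d["world_to_cam"][:3,3]
    return d["cx"]+d["fx"]*c[0]/-c[2], d["cy"]-d["fy"]*c[1]/-c[2]
E
python3 - <<'E'
from h import *
t=load("top0.npz"); s=load("side0.npz")
c=t["color"][95:180,255:355,::-1]; e=s["color"][170:320,280:380,::-1]
a=cv2.resize(c,None,fx=4,fy=4,interpolation=2); b=cv2.resize(e,None,fx=3.8,fy=3.8,interpolation=2)
im=np.zeros((580,790,3),np.uint8); im[:340,:400]=a; im[:570,405:785]=b
cv2.imwrite("pics/crop.png",im)
for n,d,(u0,u1,v0,v1) in(("top",t,(260,350,95,180)),("side",s,(285,375,175,315))):
    P=cloud(d); hsv=cv2.cvtColor(d["color"],cv2.COLOR_RGB2GRAY)
    m=np.zeros(hsv.shape,np.uint8); m[v0:v1,u0:u1]=((hsv<45)[v0:v1,u0:u1])
    nn,l,st,ce=cv2.connectedComponentsWithStats(m)
    for i in range(1,nn):
        if st[i,4]>20:
            q=P[l==i]; print(n,i,st[i].tolist(),ce[i].round(1),np.median(q,0).round(3),q.min(0).round(3),q.max(0).round(3))
E
```

```text
top 1 [273, 106, 21, 35, 270] [280.8 126.5] [ 0.61  -0.197  0.193] [ 0.334 -0.236  0.033] [ 0.717 -0.099  0.992]
top 5 [294, 141, 10, 6, 24] [298.4 143.4] [ 0.609 -0.267  0.048] [ 0.591 -0.283  0.004] [ 0.619 -0.252  0.085]
top 7 [325, 147, 16, 17, 69] [330.1 158.4] [ 0.564 -0.351  0.034] [ 0.558 -0.383  0.014] [ 0.6   -0.346  0.058]
top 8 [333, 147, 11, 11, 93] [337.8 151.8] [ 0.579 -0.368  0.076] [ 0.568 -0.382  0.061] [ 0.593 -0.355  0.08 ]
top 10 [293, 151, 20, 10, 85] [301.3 156. ] [ 0.572 -0.271  0.044] [ 0.567 -0.297  0.002] [ 0.596 -0.252  0.081]
top 11 [271, 154, 12, 11, 66] [277.5 158.9] [ 0.562 -0.207  0.053] [ 0.548 -0.222  0.003] [ 0.577 -0.19   0.06 ]
side 1 [285, 175, 20, 19, 154] [294.9 181.2] [0.58  0.056 0.031] [ 0.424 -1.107  0.003] [0.62  0.119 0.801]
side 2 [305, 182, 31, 7, 174] [320.  185.1] [ 0.607 -0.201  0.193] [ 0.574 -0.211  0.184] [ 0.642 -0.189  0.199]
side 5 [285, 196, 4, 15, 44] [286.3 203. ] [ 0.548 -0.051  0.034] [ 0.544 -0.057  0.006] [ 0.557 -0.025  0.057]
side 6 [292, 234, 13, 6, 55] [297.8 236.3] [ 0.561 -0.215  0.052] [ 0.424 -1.107  0.045] [ 0.576 -0.206  0.801]
side 7 [330, 238, 32, 4, 53] [343.3 239.7] [ 0.667 -0.228  0.05 ] [ 0.638 -0.236  0.047] [ 0.713 -0.222  0.054]
side 8 [298, 247, 34, 37, 546] [316.4 263.5] [ 0.587 -0.296  0.062] [ 0.424 -1.107  0.002] [ 0.645 -0.203  0.801]
side 12 [305, 288, 21, 16, 186] [315.  295.7] [ 0.578 -0.392  0.034] [ 0.424 -1.107  0.006] [ 0.603 -0.385  0.801]
```

View pics/crop.png

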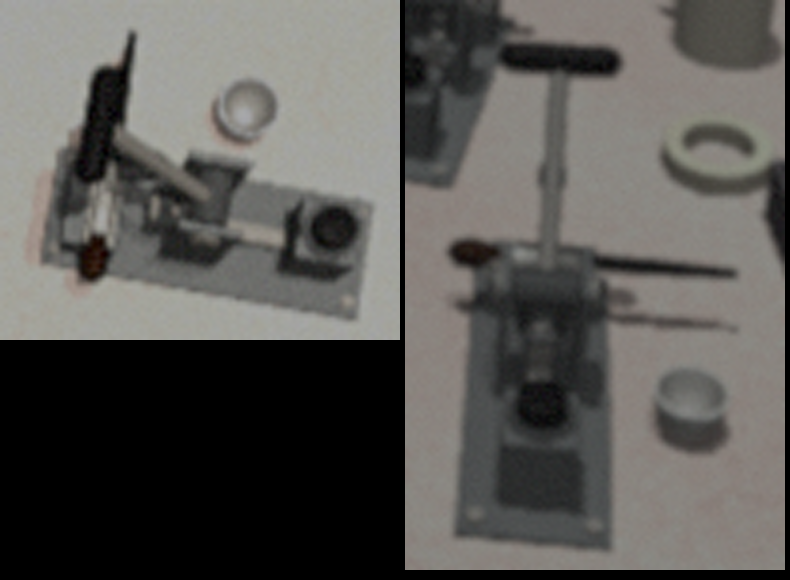

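The crop confirms it. In the left panel the right-hand press has a brush (brown head, bright ferrule) in its cradle, and the bowl stands beside it. Next I refine the press axis and plan the approach.

```bash
python3 - <<'E'
from h import *
from scipy.spatial.transform import Rotation as R
from bench import monitor
t=load("top0.npz"); s=load("side0.npz")
est=[]
for n,d in(("top",t),("side",s)):
    P=cloud(d); g=cv2.cvtColor(d["color"],cv2.COLOR_RGB2GRAY)
    m=(g<50)&(abs(P[...,2]-.187)<.03)&(abs(P[...,0]-.61)<.06)&(abs(P[...,1]+.2)<.05)
    q=P[m]; c=q.mean(0); w,v=np.linalg.eigh(np.cov((q-c).T)); e=v[:,2]; e*=np.sign(e[0]); pr=(q-c)@e
    print(n,"bar",len(q),c.round(4),"mid",(c+e*(pr.min()+pr.max())/2).round(4),"dir",e.round(3),np.ptp(pr).round(3),"ztop",np.percentile(q[:,2],95).round(4))
    m=(g<60)&(abs(P[...,2]-.078)<.008)&(abs(P[...,0]-.58)<.025)&(abs(P[...,1]+.37)<.025)
    q=P[m]; print(n,"btn",len(q),q.mean(0).round(4),((q.min(0)+q.max(0))/2).round(4))
    # minAreaRect for button by pixel
    cnt=max(cv2.findContours(m.astype(np.uint8),0,1)[0],key=cv2.contourArea); (u,v_),r=cv2.minEnclosingCircle(cnt); print(u,v_,r,world(d,u,v_,.078).round(4))
st=monitor.get_state(); print(R.from_rotvec(st["tool_rot"]).as_matrix().round(3))
E
```

```text
top bar 208 [ 0.6074 -0.194   0.1941] mid [ 0.609  -0.1944  0.1941] dir [ 0.979 -0.201  0.024] 0.07 ztop 0.1973
top btn 88 [ 0.5806 -0.3682  0.0763] [ 0.5805 -0.3685  0.0753]
338.2096862792969 151.40322875976562 5.448983192443848 [ 0.5795 -0.3678  0.078 ]
side bar 182 [ 0.6068 -0.2007  0.1928] mid [ 0.607  -0.2007  0.1928] dir [ 0.984 -0.177  0.019] 0.069 ztop 0.1975
side btn 129 [ 0.5801 -0.3739  0.0772] [ 0.5803 -0.372   0.0759]
316.0 275.0 6.708303928375244 [ 0.58   -0.3745  0.078 ]
[[-0.904  0.428 -0.001]
 [ 0.428  0.904 -0.002]
 [-0.    -0.002 -1.   ]]
```

```bash
python3 -m pendant '[[[0,0,0],[0,0,-0.05],1],[[0,0,0],[0,0,-0.04],1],[[0,0,5],[-0.057,0,0],1],[[0,0,5],[-0.057,0,0],1],[[0,0,5],[-0.057,0,0],1],[[0,0,5],[-0.057,0,0],1],[[0,0,5],[-0.057,0,0],1],[[0,0,5],[-0.057,0,0],1]]' 10; python3 -m pendant '[[[0,0,5],[-0.057,0,0],1],[[0,0,5],[-0.057,0,0],1],[[0,0,5],[-0.057,0,0],1],[[0,0,5],[-0.057,0,0],1],[[0,0,5],[-0.057,0,0],1],[[0,0,5],[-0.057,0,0],1],[[0,0,5],[-0.057,0,0],1],[[0,0,5],[-0.057,0,0],1]]'
```

```text
time: 1.1
position: [0.5462, 0.3788, 0.3118]
tool_rot: [-1.462, -2.78, 0.001]
ft_force: [1.1, 0.6, 0.4]
grip_width: 0.175
time: 2.1
position: [0.6771, -0.0484, 0.3117]
tool_rot: [-2.324, -2.113, 0.001]
ft_force: [0.2, -0.2, -0.2]
grip_width: 0.003
```

```bash
cat > to.py <<'E'
import sys, numpy as np
from scipy.spatial.transform import Rotation as R
from bench import monitor
s=monitor.get_state(); r=R.from_rotvec(s["tool_rot"]); M=r.as_matrix()
p=np.array([float(x) for x in sys.argv[1:4]])
yp=np.array([.985,-.175,0]); z=np.array([0,0,-1.]); T=np.column_stack([np.cross(yp,z),yp,z])
print("t",round(s["time"],2),"pos",s["position"].round(4),"F",s["ft_force"].round(1),"q",s["joint_positions"].round(2))
print("turn deg",np.degrees((r.inv()*R.from_matrix(T)).as_rotvec()).round(1),"shift now",(M.T@(p-s["position"])).round(4),"shift after turn",(T.T@(p-s["position"])).round(4))
E
python3 to.py .610 -.196 .24
```

```text
t 2.1 pos [ 0.6771 -0.0484  0.3117] F [ 0.2 -0.2 -0.2] q [-0.29  0.38  0.45  1.24 -0.16  1.56  0.05]
turn deg [-0.1  0.   4.6] shift now [-0.1533 -0.0527  0.0718] shift after turn [-0.1571 -0.0403  0.0717]
```

```bash
python3 -m pendant '[[[0,0,4.6],[0,0,0],1],[[0,0,0],[-0.052,-0.013,0],1],[[0,0,0],[-0.052,-0.013,0],1],[[0,0,0],[-0.053,-0.014,0],1],[[0,0,0],[0,0,0.036],1],[[0,0,0],[0,0,0.036],1],[[0,0,0],[0,0,0],1]]'; python3 to.py .610 -.196 .20; python3 - <<'E'
from bench import eyes
import cv2,numpy as np
a=eyes.get_image("side"); b=eyes.get_image("top")
im=np.hstack([cv2.resize(a["color"][90:330,230:430],(400,480)),cv2.resize(b["color"][60:204,250:370],(400,480))])
cv2.imwrite("pics/pre.png",im[:,:,::-1])
E
```

```text
time: 2.98
position: [0.6088, -0.1936, 0.2372]
tool_rot: [-2.401, -2.018, 0.006]
ft_force: [0.3, -0.2, -0.8]
grip_width: 0.006
t 2.98 pos [ 0.6088 -0.1936  0.2372] F [ 0.3 -0.2 -0.8] q [-0.14  0.32  0.52  1.47 -0.16  1.4   0.21]
turn deg [-0.4 -0.   0.2] shift now [-0.0022  0.0019  0.0372] shift after turn [-0.0022  0.0016  0.0372]
```

View pics/pre.png

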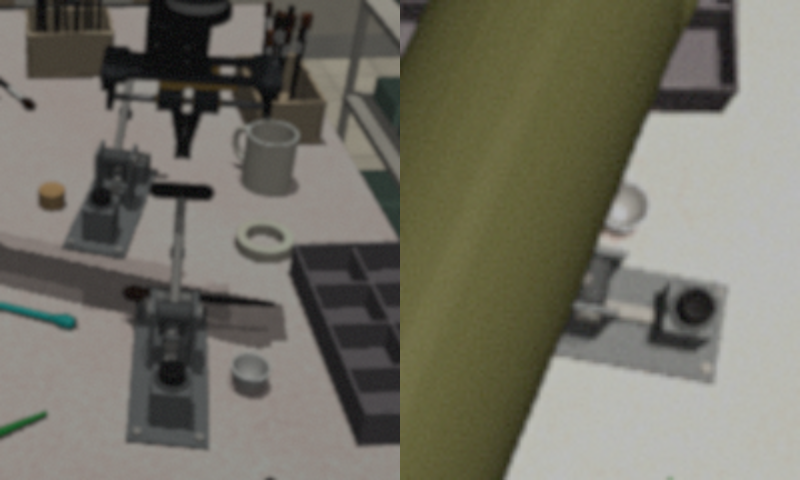

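```bash
python3 -m pendant '[[[0,0,0],[0,0.002,0.024],1],[[0,0,0],[0,0,0.012],1],[[0,0,0],[0.005,0,0.005],1],[[0,0,0],[0.005,0,0.005],1],[[0,0,0],[0,0,0],1]]'; python3 to.py .6195 -.145 .095;  python3 -m pendant '[[[0,0,0],[0.005,0,0.006],1],[[0,0,0],[0.004,0,0.006],1],[[0,0,0],[0.004,0,0.006],1],[[0,0,0],[0.004,0,0.006],1]]'; python3 to.py .6195 -.145 .095
```

```text
time: 3.7
position: [0.615, -0.1842, 0.1952]
tool_rot: [2.403, 2.022, 0.001]
ft_force: [-0.5, 0.3, 2.6]
grip_width: 0.003
t 3.7 pos [ 0.615  -0.1842  0.1952] F [-0.5  0.3  2.6] q [-0.15  0.34  0.51  1.53 -0.17  1.32  0.2 ]
turn deg [ 0.1 -0.   0.2] shift now [ 0.0394 -0.0024  0.1002] shift after turn [ 0.0394 -0.0025  0.1002]
time: 4.2
position: [0.6188, -0.1639, 0.174]
tool_rot: [-2.4, -2.023, -0.01]
ft_force: [-4.2, 8.6, 16.6]
grip_width: 0.006
t 4.2 pos [ 0.6188 -0.1639  0.174 ] F [-4.2  8.6 16.6] q [-0.17  0.35  0.5   1.56 -0.18  1.28  0.18]
turn deg [ 0.1 -0.4  0.3] shift now [ 0.0183 -0.0027  0.0791] shift after turn [ 0.0188 -0.0026  0.079 ]
```

```bash
cat > pic.py <<'E'
import sys
from bench import eyes
import cv2,numpy as np
a=eyes.get_image("side"); np.savez("last_side.npz",**a)
cv2.imwrite("pics/%s.png"%sys.argv[1],cv2.resize(a["color"][110:310,260:400],(560,800))[:600:,:,::-1] if 0 else cv2.resize(a["color"][110:310,240:420],(540,600),interpolation=2)[:,:,::-1])
E
python3 pic.py c1; python3 to.py .6195 -.145 .095
```

```text
t 4.25 pos [ 0.6188 -0.163   0.1729] F [-2.2  7.1  8.7] q [-0.17  0.35  0.5   1.56 -0.18  1.28  0.18]
turn deg [ 0.1 -0.4  0.4] shift now [ 0.0173 -0.0024  0.0781] shift after turn [ 0.0178 -0.0024  0.0779]
```

View pics/c1.png

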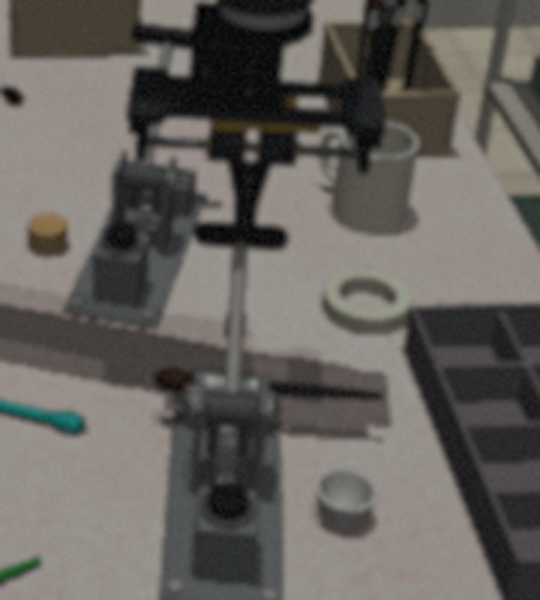

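The fingertips sit on the crossbar at (245,233), the brush is still in the cradle at (175,380), and the bowl is untouched. The tip is about 10 mm outside the bar's crest, so I shift it inward before pushing on.

```bash
python3 -m pendant '[[[0,0,0],[-0.005,0,0.0],1],[[0,0,0],[-0.004,0,0.003],1],[[0,0,0],[0,0,0.005],1],[[0,0,0],[0.003,0,0.006],1],[[0,0,0],[0.003,0,0.006],1],[[0,0,0],[0,0,0],1]]'; python3 to.py .6195 -.145 .095
```

```text
time: 5.0
position: [0.6189, -0.1686, 0.152]
tool_rot: [2.402, 2.024, 0.007]
ft_force: [1.9, 4.3, 5.2]
grip_width: 0.008
t 5.0 pos [ 0.6189 -0.1686  0.152 ] F [1.9 4.3 5.2] q [-0.17  0.36  0.5   1.58 -0.18  1.24  0.19]
turn deg [ 0.2 -0.2  0.3] shift now [ 0.0232 -0.0036  0.0571] shift after turn [ 0.0233 -0.0035  0.057 ]
```

```bash
python3 -m pendant '[[[0,0,0],[0.006,0,0.004],1],[[0,0,0],[0.006,0,0.006],1],[[0,0,0],[0.004,0,0.007],1],[[0,0,0],[0.002,0,0.007],1],[[0,0,0],[0.002,0,0.007],1],[[0,0,0],[0,0,0],1]]'; python3 to.py .6195 -.145 .095; python3 pic.py c2
```

```text
time: 5.75
position: [0.6199, -0.152, 0.1188]
tool_rot: [-2.405, -2.021, 0.002]
ft_force: [-0.0, -2.3, 2.6]
grip_width: 0.002
t 5.75 pos [ 0.6199 -0.152   0.1188] F [-0.  -2.3  2.6] q [-0.19  0.39  0.48  1.62 -0.19  1.18  0.17]
turn deg [-0.1  0.   0.1] shift now [ 0.0069 -0.0016  0.0238] shift after turn [ 0.0068 -0.0016  0.0238]
```

View pics/c2.png

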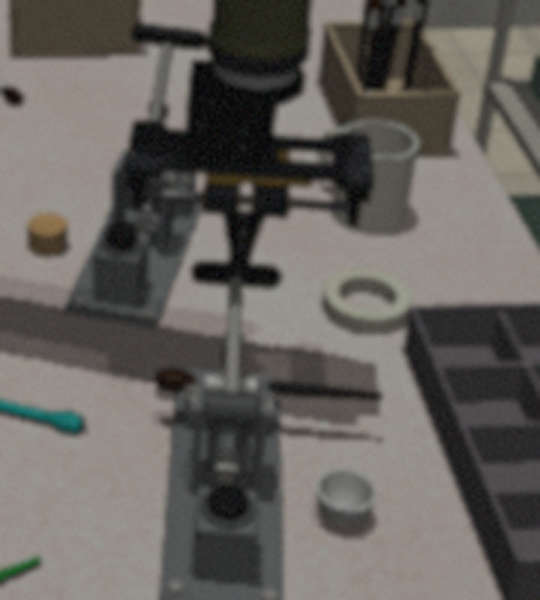

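The tip is now centred on the bar at (238,272), with the lever about two thirds down and the brush in place. I push on to the stop.

```bash
python3 -m pendant '[[[0,0,0],[0.003,0,0.007],1],[[0,0,0],[0.002,0,0.007],1],[[0,0,0],[0.001,0,0.006],1],[[0,0,0],[0,0,0.004],1],[[0,0,0],[0,0,0],1]]'; python3 to.py .6195 -.145 .095
```

```text
time: 6.42
position: [0.6212, -0.1451, 0.0952]
tool_rot: [-2.404, -2.021, 0.0]
ft_force: [-0.3, -1.8, 3.8]
grip_width: 0.006
t 6.42 pos [ 0.6212 -0.1451  0.0952] F [-0.3 -1.8  3.8] q [-0.19  0.41  0.48  1.65 -0.2   1.14  0.17]
turn deg [-0.  -0.   0.2] shift now [-0.0002 -0.0017  0.0002] shift after turn [-0.0002 -0.0017  0.0002]
```

```bash
python3 -m pendant '[[[0,0,0],[0,0,0.003],1],[[0,0,0],[0,0,0],1]]'; python3 -m pendant '[[[0,0,0],[0,0,0.003],1],[[0,0,0],[0,0,0],1]]'; python3 to.py .6195 -.145 .095
```

```text
time: 6.68
position: [0.6214, -0.1451, 0.0943]
tool_rot: [-2.404, -2.021, -0.002]
ft_force: [-4.3, -0.8, 11.2]
grip_width: 0.007
time: 6.92
position: [0.6216, -0.1451, 0.0939]
tool_rot: [-2.404, -2.021, -0.004]
ft_force: [-9.8, 1.5, 25.0]
grip_width: 0.004
t 6.92 pos [ 0.6216 -0.1451  0.0939] F [-9.8  1.5 25. ] q [-0.19  0.41  0.48  1.65 -0.21  1.13  0.17]
turn deg [ 0.  -0.1  0.2] shift now [-0.0003 -0.0021 -0.0011] shift after turn [-0.0003 -0.0021 -0.0011]
```

The force rose to 25 N with no further travel, so the stop is reached. I let go and check.

```bash
python3 -m pendant '[[[0,0,0],[0,0,-0.006],1],[[0,0,0],[0,0,-0.005],1],[[0,0,0],[0,0,-0.02],1],[[0,0,0],[0,0,-0.05],1],[[0,0,0],[0,0,-0.05],1],[[0,0,0],[0,0,0],1]]'; python3 to.py .580 -.371 .19; python3 pic.py c3
```

```text
time: 7.68
position: [0.6241, -0.1453, 0.2261]
tool_rot: [2.4, 2.019, 0.011]
ft_force: [0.9, -0.4, 0.5]
grip_width: 0.01
t 7.67 pos [ 0.6241 -0.1453  0.2261] F [ 0.9 -0.4  0.5] q [-0.21  0.31  0.5   1.5  -0.15  1.36  0.13]
turn deg [ 0.5 -0.1  0.2] shift now [-0.23   -0.0051  0.0356] shift after turn [-0.23   -0.004   0.0361]
```

View pics/c3.png

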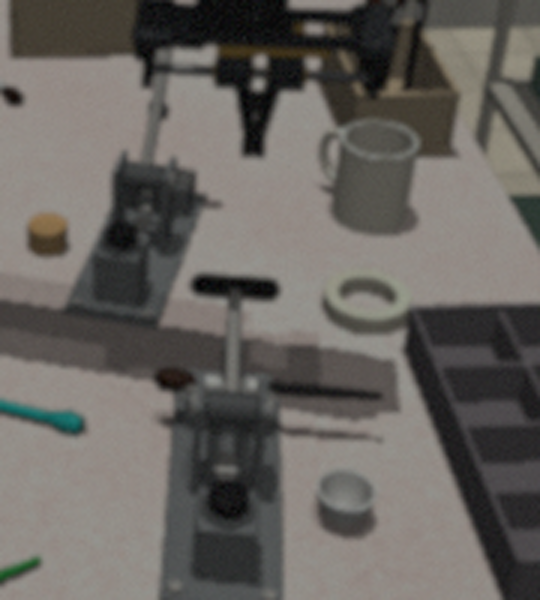

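The lever stays down with the hand clear (bar at (235,287)), and the brush is still in place. I check the bar height numerically and then go above the button.

```bash
python3 - <<'E'
from h import *
d=load("last_side.npz"); P=cloud(d); g=cv2.cvtColor(d["color"],cv2.COLOR_RGB2GRAY)
m=(g<50)&(abs(P[...,2]-.09)<.03)&(abs(P[...,0]-.62)<.06)&(abs(P[...,1]+.145)<.03)
q=P[m]; print("bar",len(q),q.mean(0).round(4),"ztop",np.percentile(q[:,2],[50,90]).round(4))
E
python3 -m pendant '[[[0,0,0],[-0.045,-0.001,0],1],[[0,0,0],[-0.046,-0.001,0],1],[[0,0,0],[-0.046,-0.001,0],1],[[0,0,0],[-0.046,-0.001,0],1],[[0,0,0],[-0.046,0,0],1],[[0,0,0],[0,0,0.05],1],[[0,0,0],[0,0,0.05],1],[[0,0,0],[0,0,0],1]]'; python3 to.py .580 -.371 .078; python3 pic.py c4
```

```text
bar 139 [ 0.6155 -0.1525  0.1001] ztop [0.1004 0.1036]
time: 8.72
position: [0.5748, -0.3671, 0.1143]
tool_rot: [-2.396, -2.014, 0.006]
ft_force: [0.8, -0.5, -0.3]
grip_width: 0.006
t 8.72 pos [ 0.5748 -0.3671  0.1143] F [ 0.8 -0.5 -0.3] q [ 0.12  0.51  0.56  1.5  -0.28  1.23  0.55]
turn deg [-0.6 -0.3  0.2] shift now [-0.0031  0.0062  0.0362] shift after turn [-0.0029  0.0058  0.0363]
```

View pics/c4.png

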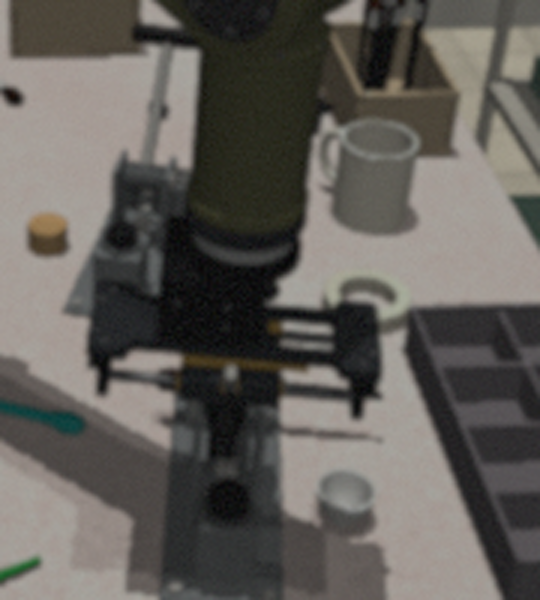

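The bar measures about 0.100 m at its top, so its centre is near 0.092 m, which matches the last notch. Before releasing, I check that the arm leaves the lever's sweep free.

```bash
python3 - <<'E'
from h import *
d=load("last_side.npz"); P=cloud(d).reshape(-1,3)
for y0 in np.arange(-.37,-.05,.04):
    m=(abs(P[:,1]-y0)<.02)&(abs(P[:,0]-.6)<.12)&(P[:,2]>.11)&(P[:,2]<1); q=P[m]
    if len(q)>5: print(y0.round(2),len(q),"z",q[:,2].min().round(3),q[:,2].max().round(3),"x",q[:,0].min().round(3),q[:,0].max().round(3))
E
```

```text
-0.37 4785 z 0.112 0.542 x 0.48 0.672
-0.33 1670 z 0.195 0.565 x 0.48 0.671
-0.29 193 z 0.534 0.577 x 0.48 0.568
```

```bash
python3 -m pendant '[[[0,0,0],[-0.003,0.005,0.012],1],[[0,0,0],[0,0,0.012],1],[[0,0,0],[0,0,0.006],1],[[0,0,0],[0,0,0],1]]'; python3 to.py .580 -.371 .068; python3 pic.py c5
```

```text
time: 9.28
position: [0.5822, -0.374, 0.0902]
tool_rot: [-2.404, -2.021, 0.0]
ft_force: [0.2, 0.1, 0.3]
grip_width: 0.005
t 9.28 pos [ 0.5822 -0.374   0.0902] F [0.2 0.1 0.3] q [ 0.14  0.54  0.55  1.5  -0.29  1.18  0.56]
turn deg [-0.  -0.   0.2] shift now [ 0.0026 -0.0027  0.0222] shift after turn [ 0.0026 -0.0027  0.0222]
```

View pics/c5.png

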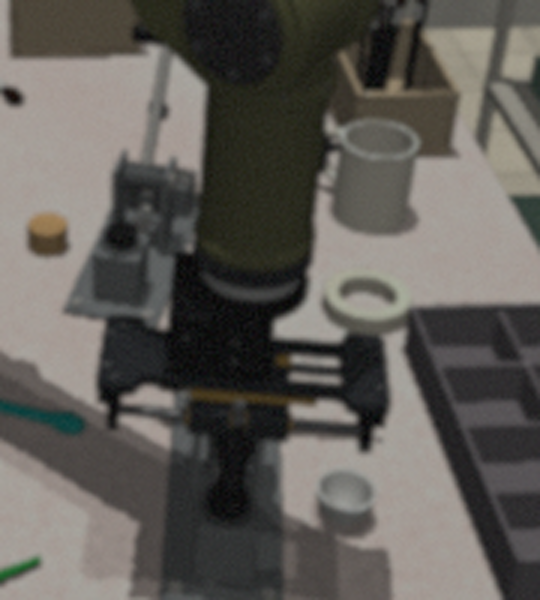

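The tip is right above the button (about (230,490)). I press in steps.

```bash
python3 -m pendant '[[[0,0,0],[0.002,-0.002,0.010],1],[[0,0,0],[0,0,0.006],1],[[0,0,0],[0,0,0.006],1],[[0,0,0],[0,0,0.002],1],[[0,0,0],[0,0,0],1]]'; python3 -m pendant '[[[0,0,0],[0,0,0.002],1],[[0,0,0],[0,0,0],1]]'; python3 to.py .580 -.371 .068; python3 pic.py c6
```

```text
time: 9.95
position: [0.5811, -0.3721, 0.0682]
tool_rot: [2.405, 2.021, 0.002]
ft_force: [-3.3, 2.7, 9.1]
grip_width: 0.008
time: 10.2
position: [0.5812, -0.3723, 0.0679]
tool_rot: [2.405, 2.021, 0.002]
ft_force: [-4.3, 3.4, 16.3]
grip_width: 0.004
t 10.2 pos [ 0.5812 -0.3723  0.0679] F [-4.3  3.4 16.3] q [ 0.14  0.55  0.54  1.53 -0.31  1.14  0.57]
turn deg [ 0.1 -0.   0.2] shift now [ 0.0011 -0.0014 -0.0001] shift after turn [ 0.0011 -0.0014 -0.0001]
```

View pics/c6.png

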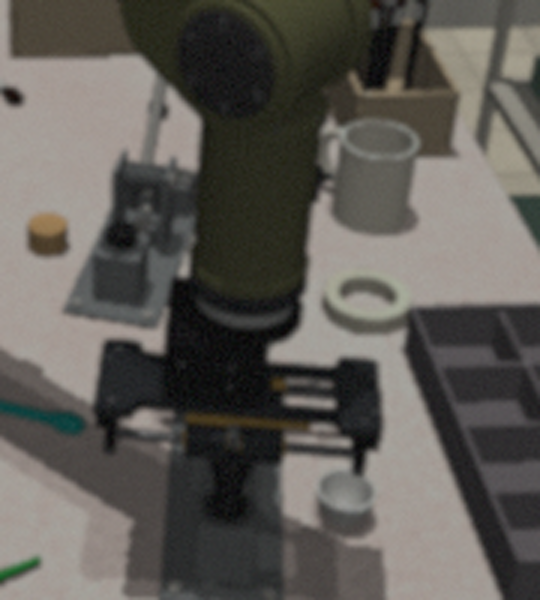

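The button is fully down (tip at 0.068 m). I keep holding and look from the top.

```bash
python3 -m pendant '[[[0,0,0],[0,0,0],1],[[0,0,0],[0,0,0],1],[[0,0,0],[0,0,0],1],[[0,0,0],[0,0,0],1],[[0,0,0],[0,0,0],1],[[0,0,0],[0,0,0],1],[[0,0,0],[0,0,0],1],[[0,0,0],[0,0,0],1]]'; python3 - <<'E'
from bench import eyes
import cv2
from h import *
d=eyes.get_image("top"); cv2.imwrite("pics/t1.png",cv2.resize(d["color"][60:210,210:390],(720,600),interpolation=2)[:,:,::-1])
P=cloud(d); g=cv2.cvtColor(d["color"],cv2.COLOR_RGB2GRAY)
m=(g<60)&(P[...,2]>.085)&(P[...,2]<.23)&(abs(P[...,0]-.61)<.06)&(P[...,1]>-.24)&(P[...,1]<-.10)
q=P[m]; print(len(q), q.mean(0) if len(q) else "")
E
```

```text
time: 11.25
position: [0.5812, -0.3723, 0.0679]
tool_rot: [2.404, 2.021, 0.002]
ft_force: [-5.2, 3.4, 17.2]
grip_width: 0.007
222 [ 0.60742269 -0.19708148  0.18745122]
```

View pics/t1.png

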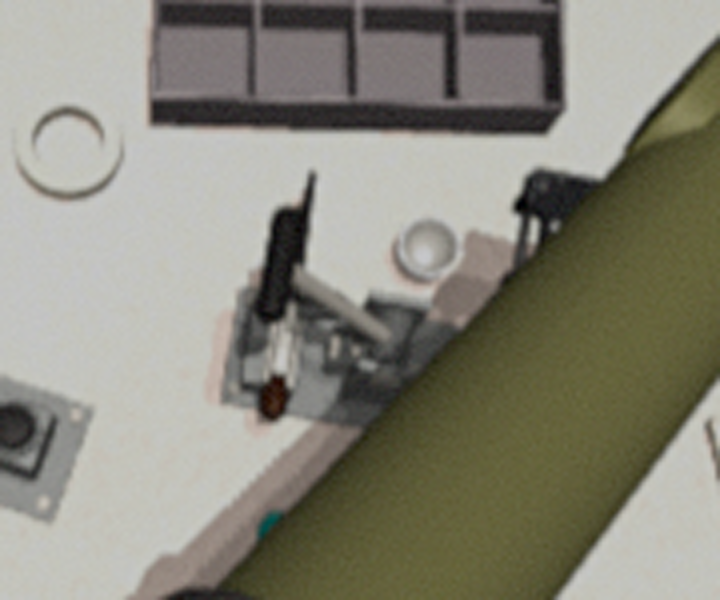

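The lever is fully up again (bar at (282,265), the same place as at the start, about 0.19 m high), and the brush is in the cradle at (272,395). Now I take the hand away, straight up.

```bash
python3 -m pendant '[[[0,0,0],[0,0,-0.015],1],[[0,0,0],[0,0,-0.03],1],[[0,0,0],[0,0,-0.05],1],[[0,0,0],[0,0,-0.05],1],[[0,0,0],[-0.03,0,-0.03],1],[[0,0,0],[-0.04,0,0],1],[[0,0,0],[0,0,0],1],[[0,0,0],[0,0,0],1]]'; python3 to.py .580 -.371 .068; python3 - <<'E'
from bench import eyes
import cv2
from h import *
o=load("top0.npz")
for n,r in(("top",(60,210,210,390)),("side",(110,310,240,420))):
    d=eyes.get_image(n); cv2.imwrite(f"pics/{n}F.png",cv2.resize(d["color"],(768,576))[:,:,::-1])
    P=cloud(d); g=cv2.cvtColor(d["color"],cv2.COLOR_RGB2GRAY)
    m=(g<50)&(abs(P[...,2]-.187)<.03)&(abs(P[...,0]-.61)<.06)&(abs(P[...,1]+.2)<.05)
    q=P[m]; print(n,len(q),q.mean(0).round(4) if len(q) else "")
E
```

```text
time: 12.3
position: [0.5688, -0.4402, 0.2385]
tool_rot: [-2.404, -2.02, -0.001]
ft_force: [-0.2, 0.4, 0.2]
grip_width: 0.004
t 12.3 pos [ 0.5688 -0.4402  0.2385] F [-0.2  0.4  0.2] q [ 0.23  0.51  0.6   1.24 -0.28  1.47  0.62]
turn deg [-0.1 -0.1  0.2] shift now [ 0.0698 -0.0007  0.1707] shift after turn [ 0.0701 -0.001   0.1705]
top 194 [ 0.6071 -0.1941  0.1944]
side 0
```

View pics/sideF.png

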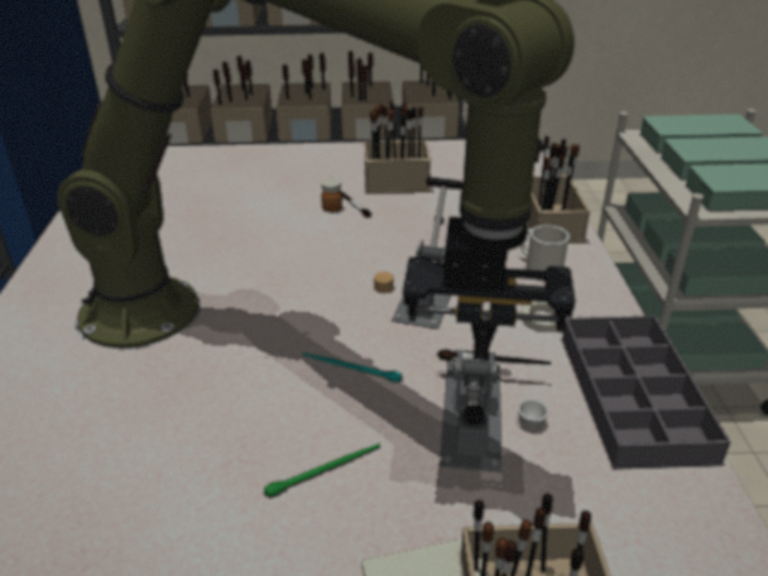

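View pics/topF.png

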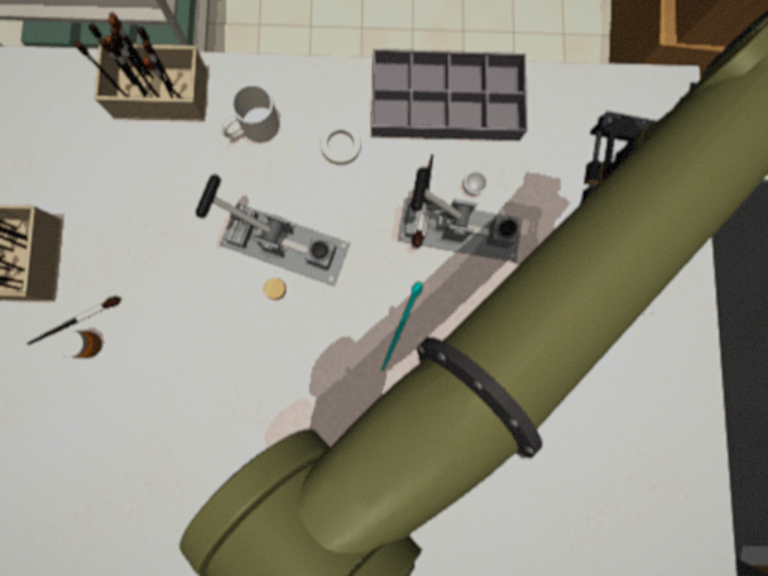

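In the top view the bar is back at (422,188), the same place as at the start. The brush is in its cradle at (418,235), the spare lever is still up at (208,195), and the hand is clear of everything. In the side view the hand hides the bar.

```bash
python3 -c "
from bench import order; print(order.close_job())"
```

```text
the job is handed in; nothing more can be done
None
```

I did the job on the press with the brush and handed it in at about 12.3 s on the robot's clock; the hand-in reports no verdict.

- **Lever down:** I pushed the crossbar to the hard stop, where the force rose to 25 N with no further travel. With the hand lifted off, the lever stayed down. Its bar centre measured about 0.092 m high, which matches the last notch.
- **Release:** I pressed the button fully down (tip at 0.068 m) and held it for over a second. The top view showed the lever fully up while the button was still held.
- **After taking the hand away:** The bar reads [0.607, -0.194, 0.194], the same as at the start. The brush is in its cradle, the spare press, bowl and look-alikes look unmoved, and the contact force is about 0 N.

**Checks that failed or disagreed:**
- The last side-view check of the bar found nothing because the hand hid it, so the final lever position rests on the top view alone.
- Early in the push the tip sat about 10 mm off the bar's crest, with a brief 17 N. I corrected this during the push and it did not slip off.

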